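# Wedge the hook post of the key stand tight

### The arm

A 6-joint arm with a two-finger parallel gripper is mounted at the origin on the work surface. World frame = base frame: x ahead of the robot, y to its left, z up, the work surface at z = 0. Lengths are in m, angles in rad, forces in N, time in s.
With the tool pointing down it reaches from about 0.275 to 0.725 m from the base axis. Payload 5.6 kg.
Tool frame: the origin (TCP) lies at the very end of the fingers, on their centre line; the grasp point (between the pads) lies 19 mm behind it; z points along the fingers, y is the direction in which the jaws open and shut (so a half turn about z gives the same grasp; the last joint's range is limited). The gripper opens to 85 mm and grips with 20 to 120 N. Pads are 22 mm wide; open, the fingers measure 114 mm over their backs; the gripper's body (76 mm by 85 mm) begins 54 mm behind the grasp point. The pads swing forward as they close: fully open they stand 13 mm farther back than shut.
Start: joints at [1.598, 0.255, 0.108, 0, -1.424, -0.285], TCP at [0.14, 0.532, 0.231] pointing down, gripper open.
Joint ranges: [-2.95, 2.95], [-1.21, 1.97], [-1.09, 1.5], [-2.87, 1.71], [-2.94, -0.07], [-3.05, 3.05]. Speed limits (rad/s): [2.57, 2.57, 3.14, 3.14, 3.14, 3.14].

### API

Orientations are given as a unit quaternion [x, y, z, w].
In Python, from cell import r gives the robot as it stands. The module is installed in compiled form; this text tells all that it offers.
- The arm moves only by the tool step_arm, never from a script. Its argument "deltas" is one flat list of numbers, 7 for each row, row after row: the shift along the tool's x, y, z in mm, then the turn, a rotation vector about the tool's x, y, z in degrees, then the closure in counts, from 0 (fully open) to 255 (shut). In form: [dx, dy, dz, wx, wy, wz, fingers, dx, dy, dz, wx, wy, wz, fingers, ...]. A call has 1 to 8 rows; each row is the pose to reach, as a shift and turn from the pose measured when the call began, along the tool's axes at that moment; what a row does not reach only later rows make up. A row lasts 1/8 s, in which the tool goes at most 62.5 mm and 10.7 degrees, less where a joint would pass 70% of its speed; a pose out of reach is approached as far as the arm can. A call with a gripper value outside its range is refused whole. The fingers move at their own pace and stop on an object; the grip force is fixed at half the most. Time passes only in rows, so rows that repeat a pose let the fingers close. It gives the time, the measured TCP pose, the force and the opening at its end, in the units of the state.
- r.observe(): the state, without advancing time (a new reading comes with each control period).
- r.camera(name): name is "side" or "top" or "wrist"; returns the picture (480x640x3 uint8, red, green, blue); there is no depth.
- r.calibration(name): a dict with "fx", "fy", "cx", "cy" (pixels), "D" ([k1, k2, p1, p2, k3] as OpenCV has them; the pictures are not rectified), "world_from_camera" (4x4, takes a point from camera to world coordinates). Camera axes: x right, y down, z forward; pixel columns grow to the right and rows downward; lengths in m; the calibration is good to about 2 mm. A picture is of the moment at which its call begins: read the wrist's pose just before it. calibration takes no time and is no camera call; for the wrist camera it gives the pose at the moment of the call.
- r.finish_job(): hands the job in, once; it reports no verdict.
Trained networks look in the newest picture that a camera, given by its name, has taken for a name from the list of things; names that differ only in an ending like _2 or _b are one class to them, and where a whole thing is asked for, a point or a joint stands for the part that bears it (a point fixed in the world has none). Each returns a list of dicts, best first, with "score" (0 to 1); they miss things now and then, are a little off and sometimes report something else, mostly with a low value. They report only what shows in the picture. A call takes as long as a camera call. They do not tell look-alikes from the thing itself.
- r.look_for(camera, query): "uv" ([column, row] in pixels, amid what is visible of it).
- r.trace(camera, query): "mask" (480x640 bool, what is visible of it) and "uv" ([column, row] in pixels, amid what is visible of it).
- r.landmark_of(camera, query): "uv" ([column, row] in pixels: a listed point, or the origin of a listed thing).
The state is a dict: "clock": time; "joint_positions": joint angles; "dq": joint speeds; "effort": joint torques, N m; "ee_pos": TCP position; "tcp_rot": TCP orientation; "wrist_force": force on the tool from outside, world axes, zero at the start; "wrist_torque": the same for the moment, N m; "finger_gap": finger opening in m.
Only numpy, scipy, OpenCV 4.12 (cv2) and the standard library are available. Lean on these libraries where they do the work, as an engineer would, in place of code of your own. Each camera call takes 0.05 s, during which the arm holds its last target.

### The job

The hook post of the oak key stand is loose in its base. Take the wooden wedge out of its grey holder, set it loosely, thin end down, into the gap between the post's foot and the dark end block and let go of it; then tap it down from above with the closed fingers until it is locked tight, and leave it standing there free. A firm push of just under 20 N locks it, whereas 30 N would crack the stand, so feel for it; leave the other things on the console where they are.

Things in the scene. Friction and masses are not known exactly. Their poses are not given: they have to be found in the camera images.
- wedge: Loose pale wooden wedge, 40 g, 90 mm tall, upright. 24 mm wide along its x; along y 8 mm thick at the tip, growing evenly on both sides to 26 mm at the flat butt on top (each face slopes 1:10; a half turn changes nothing). Origin: middle of the tip's underside; z points from tip to butt. Grip it across the 24 mm width near the butt.
- holder: Grey plastic holder, fixed, foot plate 70 x 60 x 10 mm, pocket walls up to 40 mm above the console. The wedge starts upright in its pocket (1 mm play), tip 10 mm above the console, so its top 60 mm stick out. Origin: centre of the underside; x and y as those of the wedge.
- stand: Oak key stand, fixed. Base plate 110 mm along its x, 250 mm along its y (from +70 to -180 mm), 18 mm thick. Origin: on the underside, below the nominal middle of the gap. On its +y side of the gap stands the dark end block (40 mm wide, 30 mm deep, top 84 mm above the console), on its -y side the post's foot.
- slot (a point): Nominal middle of the gap's mouth, 84 mm above the console, axes as the stand's. The gap runs 40 mm along x, open at both ends; across y it is 15 mm wide at the mouth, but up to 2.5 mm more or less (the end block sits differently each time), so its true middle is up to 1.3 mm off in y.
- slot_floor (a point): Floor of the gap, 66 mm below the mouth, 18 mm above the console. The gap's walls slope 1:10 like the wedge's faces, narrowing downwards. The wedge, its y along the stand's y, drops in freely and first touches both walls with its tip 22 to 48 mm below the mouth; it never needs to reach the floor.
- keypost: Oak hook post and its foot, one piece sliding along the stand's y. Foot 40 mm wide, level with the end block for 40 mm beside the gap, lower behind. The 26 mm square post with three brass hooks stands 122 mm from the gap on the -y side, top 208 mm above the console, hooks 43 mm out. Origin: 18 mm above the console below the gap's nominal middle.
- foot_face (a point): Mouth edge of the foot's sloping wall. Driving the wedge pushes the foot to -y on a stiff rubber stop: each mm the wedge sinks takes about 7 N more push and adds 5 N between wedge and foot. Friction keeps the wedge where it is left. Tight: 8 N or more stay between wedge and foot after the push (a push of 19 N leaves 10 to 18 N); over 24 N cracks it.
- bowl: Stoneware key bowl, 150 mm across, 55 mm high, bystander; origin under its centre.
- lunchbox: Grey plastic lunchbox with black latch clips, 136 x 198 x 62 mm, bystander; origin under its centre.
- shoehorn: Steel shoehorn lying flat, about 280 mm long along its x, 40 mm wide, 5 mm thick, bystander; origin near its middle, on its underside.
- fob: Black car key fob, 66 x 36 x 13 mm, bystander; origin under its centre.
- tealight: Amber glass tealight holder, 68 mm across, 55 mm high, bystander; origin under its centre.
- puck: Round dark steel paperweight, 56 mm across, 26 mm high, bystander; origin under its centre.
Not all that is in view belongs to the job. There is more than one size of the wedge; the job needs the smaller.

How it is judged:
By the outcome, as a careful person would: the job done as asked, in the order asked, and still so for the second after the job is handed in, with the robot touching nothing.
It also fails if it takes over 45 s, if anything falls off the work surface, if the arm or the gripper's body presses on something with over 40 N, if the wrist force passes 120 N, or if a joint passes its speed limit or range.

## Working session

There is one attempt and no reset: what is moved stays moved. The work goes in short steps, Python scripts to look and compute and a tool call to move; the robot and the scene stay as the last step left them, time stands still between calls to the robot, and variables do not carry over. Pictures are saved under pics/ and viewed, and the job is handed in when it is done.

Besides the shell and the picture viewer there is one more tool, called after ">>>" by a JSON object that holds its "api" and its "payload", one argument or row to a line. step_arm: Moves the arm, as the interface text tells. Its arguments: {"type":"object","properties":{"deltas":{"type":"array","items":{"type":"number"}}},"required":["deltas"]}

```bash
mkdir -p pics; python3 - <<'E'
from cell import r
import cv2
s=r.observe()
for k,v in s.items(): print(k,v)
for n in ["side","top","wrist"]:
    im=r.camera(n); cv2.imwrite(f"pics/{n}0.png",im[:,:,::-1])
    c=r.calibration(n); print(n,c)
    for q in ["wedge","holder","slot","foot_face","stand"]:
        print(q,[(round(d['score'],2),[round(float(x),1) for x in d['uv']]) for d in r.landmark_of(n,q)])
print(r.observe()['clock'])
E
```

```text
clock 0.0
joint_positions [ 1.59759987e+00  2.55736573e-01  1.06976645e-01 -5.10638023e-04
 -1.42388240e+00 -2.84618747e-01]
dq [-4.13544816e-04  1.63459962e-03 -1.30064279e-05 -7.77157500e-04
 -2.11367279e-03  8.45778859e-04]
effort [ 1.32139844e-04 -3.86627305e+01  2.37932307e+01  5.36499292e+00
 -6.24039414e-03 -1.00846128e-05]
ee_pos [0.14002695 0.53135221 0.23038477]
tcp_rot [ 9.91697625e-01 -1.28588124e-01 -1.06337243e-04  9.50997702e-04]
wrist_force [-0.17604502 -0.90419331  0.32751805]
wrist_torque [-0.01595413 -0.0085426  -0.06174507]
finger_gap 0.08529831399724017
side {'fx': 523.0724071397453, 'fy': 523.0724071397453, 'cx': 316.46461404808935, 'cy': 237.0477636535623, 'D': array([-0.03398721,  0.        ,  0.        ,  0.        ,  0.        ]), 'world_from_camera': array([[-0.99977647,  0.00860412,  0.01931275,  0.57209644],
       [-0.00651547,  0.74361111, -0.66858063,  0.80715834],
       [-0.02011372, -0.66855702, -0.74338883,  0.96885766],
       [ 0.        ,  0.        ,  0.        ,  1.        ]])}
wedge [(0.64, [361.0, 327.3]), (0.59, [376.4, 291.1]), (0.2, [362.
[... 830 characters left out ...]
(0.98, [330.3, 247.9])]
foot_face [(0.9, [331.1, 250.7]), (0.15, [299.3, 174.7])]
stand [(0.81, [329.0, 256.9])]
wrist {'fx': 360.3201375826218, 'fy': 360.3201375826218, 'cx': 321.0258415319765, 'cy': 240.05285869074666, 'D': array([-0.05564,  0.     ,  0.     ,  0.     ,  0.     ]), 'world_from_camera': array([[-2.55654865e-01, -9.23611423e-01, -2.85626555e-01,
         2.13229274e-01],
       [-9.66768069e-01,  2.44150632e-01,  7.58285492e-02,
         5.12280667e-01],
       [-3.00210471e-04,  2.95520570e-01, -9.55336329e-01,
         3.74650042e-01],
       [ 0.00000000e+00,  0.00000000e+00,  0.00000000e+00,
         1.00000000e+00]])}
wedge []
holder []
slot []
foot_face []
stand []
0.9
```

View pics/side0.png

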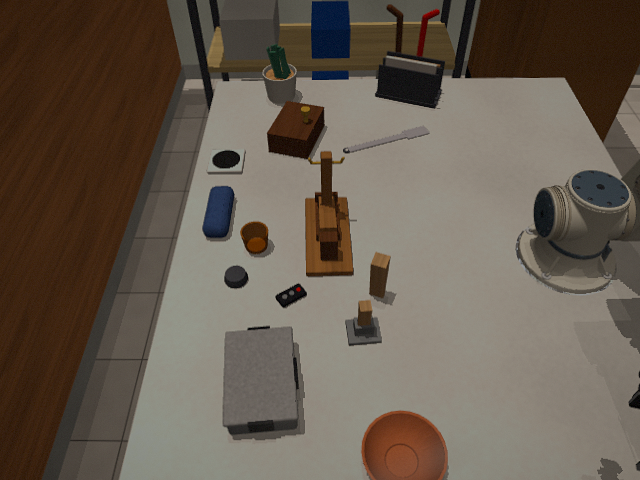

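View pics/top0.png

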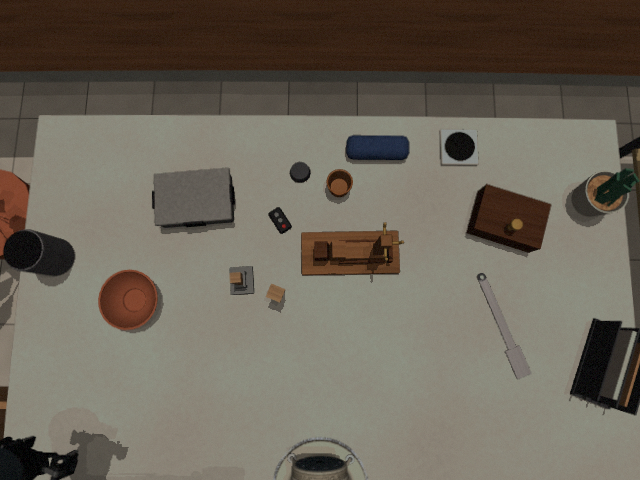

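```bash
python3 -c "
import cv2
a=cv2.imread('pics/side0.png')[170:380,220:480]; cv2.imwrite('pics/side0c.png',cv2.resize(a,None,fx=2.85,fy=2.85,interpolation=3))
a=cv2.imread('pics/top0.png')[150:330,180:400]; cv2.imwrite('pics/top0c.png',cv2.resize(a,None,fx=3.3,fy=3.3,interpolation=3))"
```

```text
(no output)
```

View pics/side0c.png

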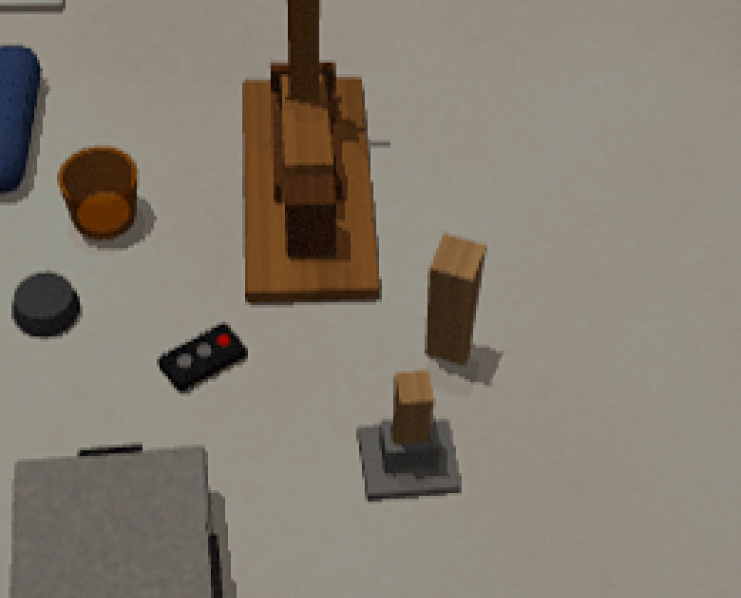

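View pics/top0c.png

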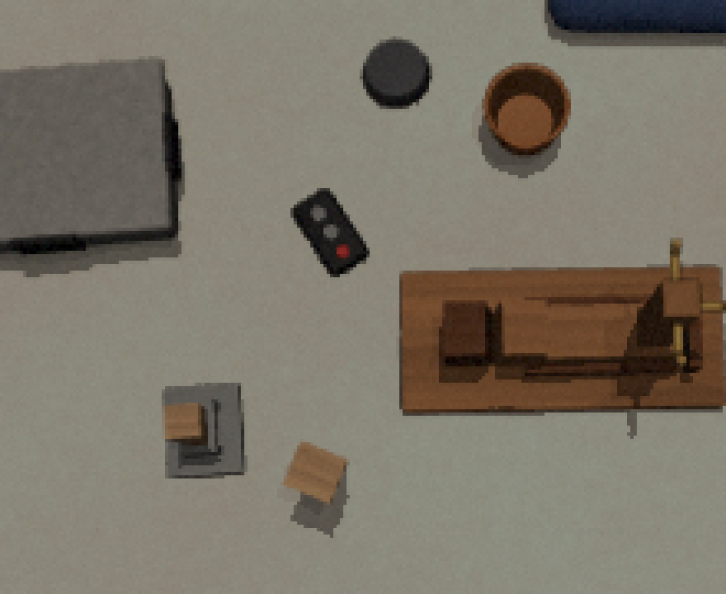

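The wedge candidates are the one in the grey holder, at top (237,279) / side (364,313), and the free-standing block at top (276,293) / side (379,275). The free-standing one is visibly larger. The enlarged crop shows the smaller one upright in the holder, as the task describes, so I'll use that one. Next I'll measure positions.

```bash
cat > h.py <<'E'
import numpy as np, cv2
from cell import r
def ray(c,uv):
    K=np.array([[c['fx'],0,c['cx']],[0,c['fy'],c['cy']],[0,0,1]])
    p=cv2.undistortPoints(np.array([[uv]],float),K,np.array(c['D']))[0,0]
    T=np.array(c['world_from_camera']); return T[:3,3],T[:3,:3]@np.array([p[0],p[1],1])
def onz(c,uv,z):
    o,d=ray(c,uv); return o+d*(z-o[2])/d[2]
def tri(cs,uvs):
    A=np.zeros((3,3));b=np.zeros(3)
    for c,u in zip(cs,uvs):
        o,d=ray(c,u); d=d/np.linalg.norm(d); M=np.eye(3)-np.outer(d,d); A+=M;b+=M@o
    return np.linalg.solve(A,b)
def proj(c,P):
    T=np.linalg.inv(np.array(c['world_from_camera'])); K=np.array([[c['fx'],0,c['cx']],[0,c['fy'],c['cy']],[0,0,1]])
    rv,_=cv2.Rodrigues(T[:3,:3]); return cv2.projectPoints(np.atleast_2d(P).astype(float),rv,T[:3,3],K,np.array(c['D']))[0][:,0]
E
python3 - <<'E'
from h import *
np.set_printoptions(precision=4,suppress=True)
S=r.calibration('side');T=r.calibration('top')
for n,a,b,z in [('slot',(327.2,230.5),(330.3,247.9),.084),('ff',(326.4,228),(331.1,250.7),.084),('stand',(327.3,254.9),(329,256.9),0),('holder',(361.4,330.3),(242.9,279.8),0),('wedge',(361,327.3),(241.6,280.2),.01)]:
    print(n,tri([S,T],[a,b]),onz(S,a,z)[:2],onz(T,b,z)[:2])
ts=im=None
out=[]
for n in ['side','top']:
    c=r.calibration(n)
    r.camera(n)
    for q in ['wedge','holder','stand','keypost']:
        for t in r.trace(n,q)[:3]:
            m=t['mask'].astype(np.uint8); cs,_=cv2.findContours(m,0,2); k=max(cs,key=cv2.contourArea)
            print(n,q,round(t['score'],2),t['uv'],m.sum(),cv2.minAreaRect(k), cv2.boundingRect(k))
            np.save(f'pics/{n}_{q}_{int(m.sum())}.npy',m)
E
```

```text
slot [ 0.5711 -0.0162  0.076 ] [ 0.5705 -0.0086] [ 0.5705 -0.0162]
ff [ 0.5683 -0.0188  0.0803] [ 0.5723 -0.0165] [ 0.5637 -0.0182]
stand [ 0.5655 -0.0152 -0.0126] [ 0.5707 -0.0059] [ 0.5588 -0.0143]
holder [ 0.4978  0.2062 -0.    ] [0.4991 0.206 ] [0.4966 0.2064]
wedge [0.4976 0.2071 0.0127] [0.5003 0.2048] [0.4948 0.208 ]
side wedge 0.68 [380.1, 275.7] 717 ((378.2080993652344, 274.6473693847656), (18.246862411499023, 43.032188415527344), 8.746162414550781) (369, 253, 22, 45)
side wedge 0.64 [366.8, 309.7] 309 ((364.5, 312.0), (24.0, 13.0), 90.0) (358, 300, 14, 25)
side wedge 0.17 [324.1, 225.2] 3661 ((326.7204284667969, 213.51116943359375), (124.82019805908203, 46.96245193481445), 87.70938873291016) (305, 151, 48, 126)
side holder 0.64 [365.2, 329.9] 740 ((363.37127685546875, 331.2767333984375), (26.589935302734375, 33.86552810668945), 83.9909896850586) (346, 317, 36, 28)
side stand 0.82 [326.9, 226.4] 3899 ((327.32861328125, 213.4584503173828), (125.08135223388672, 47.21508026123047), 88.69805145263672) (304, 151, 49, 126)
side keypost 0.64 [329.9, 196.2] 1146 ((325.5, 191.0), (80.0, 33.0), 90.0) (309, 151, 34, 81)
top wedge 0.63 [272.5, 292.1] 202 ((274.92242431640625, 292.1810302734375), (14.9689359664917, 13.787177085876465), 23.198589324951172) (267, 284, 18, 17)
top wedge 0.49 [238.8, 279.1] 163 ((237.0, 278.5), (13.0, 14.0), 90.0) (230, 272, 15, 14)
top holder 0.58 [245.5, 281.0] 535 ((241.3058624267578, 279.4764709472656), (28.45440101623535, 25.233152389526367), 85.60128784179688) (228, 266, 27, 29)
top stand 0.67 [357.4, 253.9] 3995 ((351.9156799316406, 247.78170776367188), (52.26954650878906, 102.3795166015625), 88.85424041748047) (301, 221, 103, 54)
top keypost 0.82 [365.1, 246.4] 1278 ((364.8955383300781, 248.3458251953125), (36.37845993041992, 74.74382781982422), 69.92847442626953) (329, 222, 74, 39)
```

```bash
cat >> h.py <<'E'
from scipy.spatial.transform import Rotation as R
def goto(P,yaw):
    """yaw: direction (rad) of tool x in world, tool pointing down; prints delta"""
    s=r.observe(); Rc=R.from_quat(s['tcp_rot']); Rt=R.from_matrix(np.array([[np.cos(yaw),np.sin(yaw),0],[np.sin(yaw),-np.cos(yaw),0],[0,0,-1.]]))
    d=Rc.inv().apply(np.array(P)-s['ee_pos'])*1000; w=(Rc.inv()*Rt).as_rotvec(degrees=True)
    print('delta',np.round(d,1),np.round(w,2)); return d,w
E
python3 - <<'E'
from h import *
np.set_printoptions(precision=4,suppress=True)
S=r.calibration('side');T=r.calibration('top')
q=[(163,388),(241,383),(244,474),(168,478)]
P=[onz(T,(180+a/3.3,150+b/3.3),.01) for a,b in q]; print(np.array(P),np.mean(P,0))
q=[(358,430),(449,420),(460,488),(369,498)]
P=[onz(S,(220+a/2.85,170+b/2.85),.01) for a,b in q]; print(np.array(P),np.mean(P,0))
# stand base corners
q=[(401,272),(401,410),(720,267),(722,408)]
print(np.array([onz(T,(180+a/3.3,150+b/3.3),.018) for a,b in q]))
q=[(244,80),(361,78),(247,291),(379,289)]
print(np.array([onz(S,(220+a/2.85,170+b/2.85),.018) for a,b in q]))
print('big top',tri([S,T],[(220+457/2.85,170+258/2.85),(180+316/3.3,150+472/3.3)]))
print('small top',tri([S,T],[(220+413/2.85,170+388/2.85),(180+184/3.3,150+421/3.3)]))
goto([.497,.206,.19],-np.pi/2)
E
```

```text
[[0.5267 0.2407 0.01  ]
 [0.5314 0.1801 0.01  ]
 [0.4613 0.1753 0.01  ]
 [0.4573 0.2339 0.01  ]] [0.4942 0.2075 0.01  ]
[[0.5326 0.1884 0.01  ]
 [0.4633 0.18   0.01  ]
 [0.4594 0.239  0.01  ]
 [0.5263 0.2469 0.01  ]] [0.4954 0.2136 0.01  ]
[[ 0.619   0.0572  0.018 ]
 [ 0.5115  0.0551  0.018 ]
 [ 0.6259 -0.1908  0.018 ]
 [ 0.5163 -0.1908  0.018 ]]
[[ 0.6262 -0.1858  0.018 ]
 [ 0.5185 -0.187   0.018 ]
 [ 0.6187  0.0605  0.018 ]
 [ 0.5119  0.0595  0.018 ]]
big top [0.4593 0.1092 0.1173]
small top [0.4957 0.2079 0.0935]
delta [428.1 224.1  41.3] [-0.    0.   75.23]
```

>>> {"api": "step_arm", "payload": {
  "deltas": [54, 28, 5, 0, 0, 9, 0, 107, 56, 10, 0, 0, 18, 0, 160, 84, 15, 0, 0, 27, 0, 214, 112, 20, 0, 0, 36, 0, 267, 140, 25, 0, 0, 45, 0, 321, 168, 30, 0, 0, 54, 0, 375, 196, 35, 0, 0, 62, 0, 428, 224, 41, 0, 0, 70, 0]
}}

```text
clock: 2.4
ee_pos: [0.4984, 0.2046, 0.1904]
tcp_rot: [0.737, -0.676, 0.0, -0.0]
wrist_force: [-0.3, 2.2, -0.4]
finger_gap: 0.0853
```

```bash
python3 - <<'E'
from h import *
np.set_printoptions(precision=4,suppress=True)
c=r.calibration('wrist'); im=r.camera('wrist'); cv2.imwrite('pics/w1.png',im[:,:,::-1])
s=r.observe(); print(s['clock'],s['ee_pos'],s['joint_positions'],s['wrist_force'])
np.save('pics/c1.npy',c,allow_pickle=True)
for q in ["wedge","holder"]:
    for d in r.landmark_of('wrist',q)[:2]: print(q,d['score'],d['uv'],onz(c,d['uv'],.01 if q=='wedge' else 0))
goto([.497,.206,.19],np.deg2rad(-85))
E
```

```text
2.45 [0.5017 0.1998 0.189 ] [ 0.6707  0.2525 -0.0039  0.0026 -1.3163 -0.5946] [ 5.0102 -2.5636 -0.04  ]
wedge 0.76 [323.1, 215.2] [0.4968 0.2052 0.01  ]
holder 0.86 [321.3, 214.8] [0.4982 0.2073 0.    ]
delta [-2.3  1.1 -0.6] [ 0.07 -0.05 -0.06]
```

View pics/w1.png

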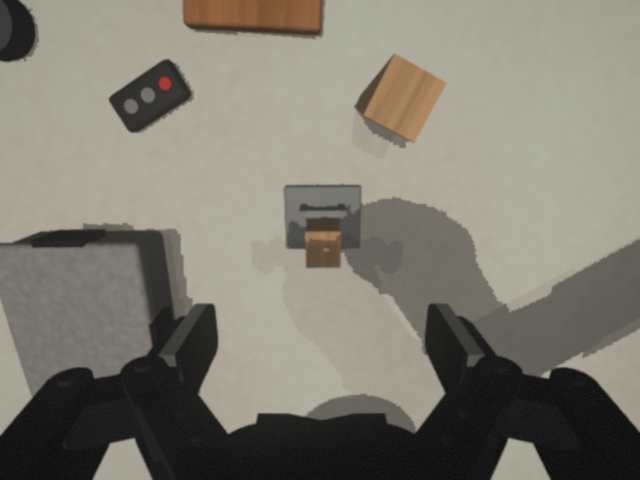

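The wrist picture shows the small wedge in its holder at (323,245), aligned with the jaws, and the big wedge well clear at (405,98). The arm was still settling, so I'll repeat the picture.

```bash
python3 - <<'E'
from h import *
np.set_printoptions(precision=4,suppress=True)
s=r.observe(); print(s['clock'],s['ee_pos'],s['dq'])
c=r.calibration('wrist'); im=r.camera('wrist'); np.save('pics/c2.npy',c,allow_pickle=True)
cv2.imwrite('pics/w2.png',im[:,:,::-1])
a=im[160:300,250:400,::-1]; cv2.imwrite('pics/w2c.png',cv2.resize(a,None,fx=4,fy=4,interpolation=3))
for q in ["wedge","holder"]:
    for d in r.landmark_of('wrist',q)[:2]: print(q,d['score'],d['uv'],onz(c,d['uv'],.01 if q=='wedge' else 0))
goto([.497,.206,.19],np.deg2rad(-85))
E
```

```text
2.55 [0.4983 0.2038 0.1894] [ 0.0639 -0.0283 -0.0077 -0.0121 -0.0016  0.0026]
wedge 0.88 [326.3, 219.4] [0.493  0.2075 0.01  ]
wedge 0.75 [374.2, 111.3] [0.4609 0.1096 0.01  ]
delta [ 0.7 -0.3  0.4] [-0.01  0.02  0.29]
```

View pics/w2c.png

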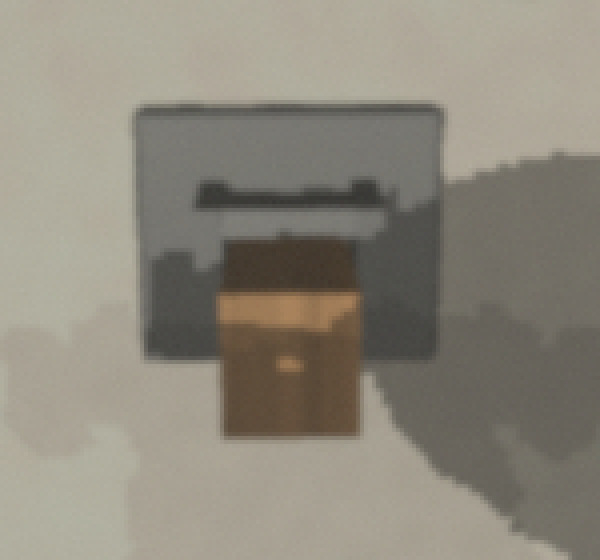

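```bash
python3 - <<'E'
from h import *
np.set_printoptions(precision=4,suppress=True)
c=np.load('pics/c2.npy',allow_pickle=True).item()
q=[(218,292),(361,292),(222,437),(359,437)]
P=np.array([onz(c,(250+a/4,160+b/4),.1) for a,b in q]);print(P,P.mean(0))
d=P[0]-P[1];print(np.degrees(np.arctan2(d[1],d[0])));d=P[2]-P[3];print(np.degrees(np.arctan2(d[1],d[0])))
q=[(136,108),(442,108),(145,358),(436,358)]
P=np.array([onz(c,(250+a/4,160+b/4),.01) for a,b in q]);print(P,P.mean(0))
d=P[0]-P[1];print(np.degrees(np.arctan2(d[1],d[0])));d=P[2]-P[3];print(np.degrees(np.arctan2(d[1],d[0])))
s=r.observe();print(s['clock'],s['ee_pos'],s['wrist_force'])
goto([.4965,.207,.069],np.deg2rad(-85))
E
```

```text
[[0.51   0.196  0.1   ]
 [0.4861 0.194  0.1   ]
 [0.5075 0.2221 0.1   ]
 [0.4838 0.2201 0.1   ]] [0.4968 0.208  0.1   ]
4.899616601355381
4.895644199844655
[[0.5336 0.1809 0.01  ]
 [0.4651 0.175  0.01  ]
 [0.5281 0.2399 0.01  ]
 [0.4596 0.234  0.01  ]] [0.4966 0.2075 0.01  ]
4.903558743368719
4.897889306450238
2.7 [0.4966 0.2066 0.1904] [ 0.5412  0.3447 -0.6947]
delta [ -0.3   0.1 121.5] [-0.01  0.02  0.29]
```

>>> {"api": "step_arm", "payload": {
  "deltas": [-1, 0, 40, 0, 0, 0.2, 0, -1, 0, 80, 0, 0, 0.2, 0, -1, 0, 110, 0, 0, 0.2, 0, -1, 0, 121, 0, 0, 0.2, 0, -1, 0, 121, 0, 0, 0.2, 0, -1, 0, 121, 0, 0, 0.2, 0]
}}

```text
clock: 3.45
ee_pos: [0.4973, 0.2085, 0.071]
tcp_rot: [0.738, -0.675, 0.0, -0.001]
wrist_force: [-0.8, 0.4, -0.1]
finger_gap: 0.0854
```

>>> {"api": "step_arm", "payload": {
  "deltas": [0, 0, 0, 0, 0, 0, 200, 0, 0, 0, 0, 0, 0, 255, 0, 0, 0, 0, 0, 0, 255, 0, 0, 0, 0, 0, 0, 255, 0, 0, 0, 0, 0, 0, 255, 0, 0, 0, 0, 0, 0, 255]
}}

```text
clock: 4.2
ee_pos: [0.4975, 0.2085, 0.0713]
tcp_rot: [0.738, -0.675, 0.001, -0.002]
wrist_force: [-0.5, -0.8, 2.3]
finger_gap: 0.0232
```

```bash
python3 - <<'E'
from h import *
np.set_printoptions(precision=4,suppress=True)
c=r.calibration('wrist'); im=r.camera('wrist'); cv2.imwrite('pics/w3.png',im[:,:,::-1])
s=r.observe(); print(s['clock'],s['ee_pos'],s['wrist_force'],s['finger_gap'])
E
```

```text
4.25 [0.4975 0.2085 0.0713] [-0.4488 -0.0035  3.1492] 0.02303038183737493
```

View pics/w3.png

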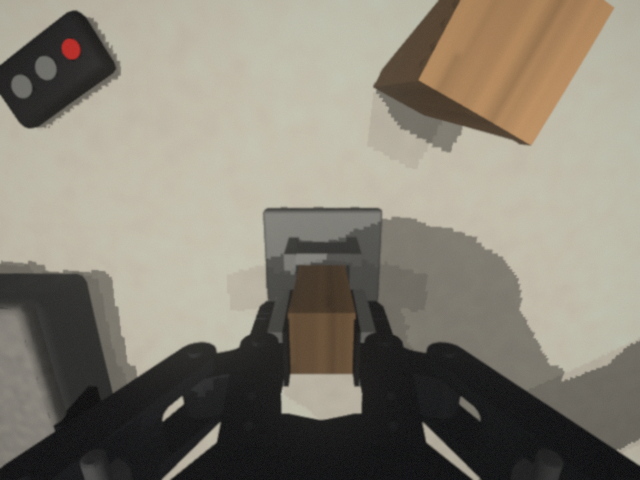

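>>> {"api": "step_arm", "payload": {
  "deltas": [0, 0, -15, 0, 0, 0, 255, 0, 0, -45, 0, 0, 0, 255, 0, 0, -85, 0, 0, 0, 255, 0, 0, -115, 0, 0, 0, 255, 0, 0, -129, 0, 0, 0, 255, 0, 0, -129, 0, 0, 0, 255]
}}

```text
clock: 5.0
ee_pos: [0.4973, 0.2086, 0.2009]
tcp_rot: [0.738, -0.675, 0.0, -0.002]
wrist_force: [-1.2, 0.3, -1.1]
finger_gap: 0.0233
```

```bash
python3 - <<'E'
from h import *
np.set_printoptions(precision=4,suppress=True)
s=r.observe(); print(s['clock'],s['ee_pos'],s['wrist_force'],s['finger_gap'])
goto([.568,.045,.2],np.deg2rad(-88.4))
E
```

```text
5.0 [0.4973 0.2086 0.2009] [-1.2049  0.2671 -1.0941] 0.023330181507939148
delta [169.3 -55.7   0.7] [-0.24  0.15  3.55]
```

>>> {"api": "step_arm", "payload": {
  "deltas": [25, -8, 0, 0, 0, 0.5, 255, 60, -20, 0, 0, 0, 1.2, 255, 100, -33, 0, 0, 0, 2, 255, 140, -46, 0, 0, 0, 3, 255, 162, -53, 0, 0, 0, 3.5, 255, 169, -56, 1, 0, 0, 3.5, 255, 169, -56, 1, 0, 0, 3.5, 255, 169, -56, 1, 0, 0, 3.5, 255]
}}

```text
clock: 6.0
ee_pos: [0.5678, 0.046, 0.1992]
tcp_rot: [0.718, -0.697, 0.0, -0.002]
wrist_force: [-0.3, 0.4, -0.3]
finger_gap: 0.0231
```

```bash
python3 - <<'E'
from h import *
np.set_printoptions(precision=4,suppress=True)
s=r.observe(); print(s['clock'],s['ee_pos'],s['dq'],s['wrist_force'],s['finger_gap'])
c=r.calibration('wrist'); im=r.camera('wrist'); cv2.imwrite('pics/w4.png',im[:,:,::-1]); np.save('pics/c4.npy',c,allow_pickle=True)
for q in ["slot","foot_face","stand","wedge"]:
    for d in r.landmark_of('wrist',q)[:2]: print(q,d['score'],d['uv'],onz(c,d['uv'],.084))
print(r.observe()['ee_pos'])
E
```

```text
6.0 [0.5678 0.046  0.1992] [ 0.0032 -0.0052  0.0064  0.0032 -0.0009  0.0011] [-0.2579  0.4219 -0.3163] 0.023105046414849135
slot 0.58 [322.2, 150.0] [ 0.5693 -0.0153  0.084 ]
foot_face 0.69 [321.9, 142.4] [ 0.5697 -0.0204  0.084 ]
stand 0.93 [323.1, 149.0] [ 0.5687 -0.016   0.084 ]
wedge 0.7 [320.7, 259.0] [0.568  0.0659 0.084 ]
wedge 0.65 [423.8, 271.8] [0.4878 0.0741 0.084 ]
[0.5681 0.0458 0.1997]
```

View pics/w4.png

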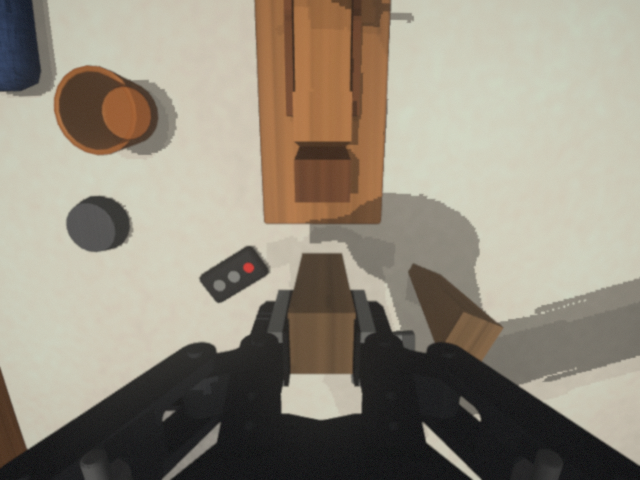

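```bash
python3 -c "
import cv2
a=cv2.imread('pics/w4.png')[120:240,250:400]; cv2.imwrite('pics/w4c.png',cv2.resize(a,None,fx=5,fy=5,interpolation=3))"
```

```text
(no output)
```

View pics/w4c.png

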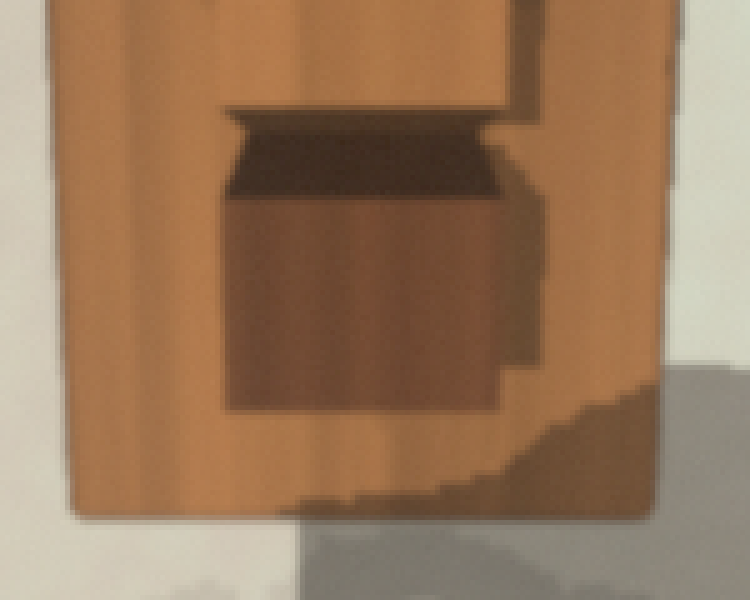

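```bash
python3 - <<'E'
from h import *
np.set_printoptions(precision=4,suppress=True)
c=np.load('pics/c4.npy',allow_pickle=True).item()
f=lambda a,b,z:onz(c,(250+a/5,120+b/5),z)
F=np.array([f(224,106,.084),f(508,106,.084)]);B=np.array([f(226,198,.084),f(499,198,.084),f(226,410,.084),f(499,410,.084)])
print('foot',F,'block',B)
for d in (F[0]-F[1],B[0]-B[1],B[2]-B[3],): print(np.linalg.norm(d),np.degrees(np.arctan2(d[1],d[0])))
print('gap mid',(F.mean(0)+B[:2].mean(0))/2, 'w',np.linalg.norm(F.mean(0)-B[:2].mean(0)),'block c',B.mean(0))
P=np.array([f(75,518,.018),f(655,518,.018)]);d=P[0]-P[1];print('base',P,np.degrees(np.arctan2(d[1],d[0])))
# where is the wedge: butt corners in w4 full pic
P=np.array([onz(c,u,.1992+.0287) for u in [(287.5,313),(355.5,313),(290,374),(354.5,374)]]);print(P,P.mean(0))
E
python3 -c "
import cv2
a=cv2.imread('pics/w4.png')[240:390,250:400]; cv2.imwrite('pics/w4d.png',cv2.resize(a,None,fx=4,fy=4,interpolation=3))"
```

```text
foot [[ 0.5885 -0.0207  0.084 ]
 [ 0.5491 -0.0219  0.084 ]] block [[ 0.5881 -0.0081  0.084 ]
 [ 0.5497 -0.0092  0.084 ]
 [ 0.5879  0.0223  0.084 ]
 [ 0.5481  0.0211  0.084 ]]
0.03946745420040078 1.6797202801674223
0.03845672029484892 1.687339356727516
0.039750671039600075 1.7138488661510611
gap mid [ 0.5689 -0.015   0.084 ] w 0.012609334484465523 block c [0.5685 0.0065 0.084 ]
base [[0.6206 0.0569 0.018 ]
 [0.5126 0.0537 0.018 ]] 1.7284832582000946
[[0.5801 0.0332 0.2279]
 [0.5558 0.0325 0.2279]
 [0.5792 0.0594 0.2279]
 [0.5546 0.0586 0.2279]] [0.5674 0.0459 0.2279]
```

View pics/w4d.png

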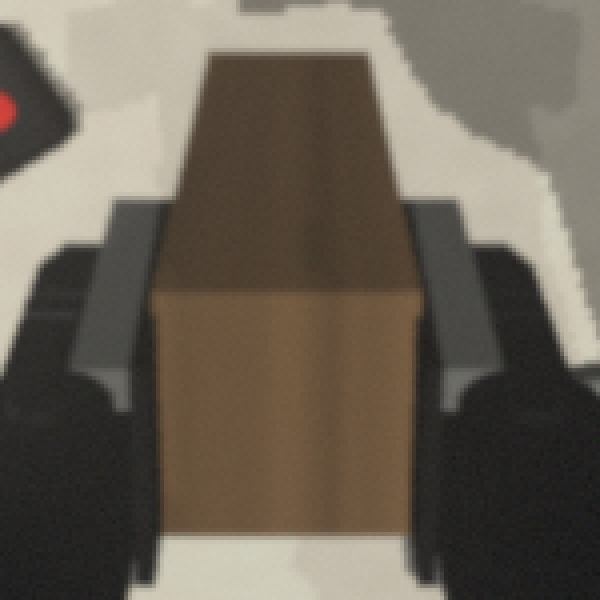

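```bash
python3 - <<'E'
from h import *
np.set_printoptions(precision=4,suppress=True)
c=np.load('pics/c4.npy',allow_pickle=True).item()
P=np.array([onz(c,(250+a/4,240+b/4),.1379) for a,b in [(209,53),(369,53)]]);print(P,P.mean(0),P[0]-P[1])
P=np.array([onz(c,(250+a/4,240+b/4),.2279) for a,b in [(152,292),(421,292),(161,535),(412,535)]]);print(P,P.mean(0))
goto([.5689,-.015,.2],np.deg2rad(-88.3))
E
```

```text
[[0.5795 0.0425 0.1379]
 [0.5555 0.0417 0.1379]] [0.5675 0.0421 0.1379] [0.0241 0.0007 0.    ]
[[0.5799 0.0332 0.2279]
 [0.5559 0.0325 0.2279]
 [0.5791 0.0592 0.2279]
 [0.5552 0.0585 0.2279]] [0.5675 0.0458 0.2279]
delta [60.8  1.  -0.4] [-0.24  0.17 -0.  ]
```

>>> {"api": "step_arm", "payload": {
  "deltas": [12, 0, 0, 0, 0, 0, 255, 30, 0, 0, 0, 0, 0, 255, 48, 0, 0, 0, 0, 0, 255, 58, 0.4, 0, 0, 0, 0, 255, 61, 0.4, 0, 0, 0, 0, 255, 61, 0.4, 0, 0, 0, 0, 255, 61, 0.4, 0, 0, 0, 0, 255]
}}

```text
clock: 7.12
ee_pos: [0.5695, -0.0148, 0.1996]
tcp_rot: [0.718, -0.696, 0.0, -0.003]
wrist_force: [-0.5, 0.8, -0.9]
finger_gap: 0.0231
```

```bash
python3 - <<'E'
from h import *
np.set_printoptions(precision=4,suppress=True)
s=r.observe(); print(s['clock'],s['ee_pos'],s['wrist_force'],s['finger_gap'])
c=r.calibration('wrist'); im=r.camera('wrist'); cv2.imwrite('pics/w5.png',im[100:400,200:440,::-1].repeat(2,0).repeat(2,1)); np.save('pics/c5.npy',c,allow_pickle=True)
im=r.camera('side'); cv2.imwrite('pics/s5.png',cv2.resize(im[120:300,230:430,::-1],None,fx=3.3,fy=3.3,interpolation=3))
E
```

```text
7.125 [ 0.5695 -0.0148  0.1996] [-0.4773  0.7674 -0.9276] 0.02314037598007637
```

View pics/w5.png

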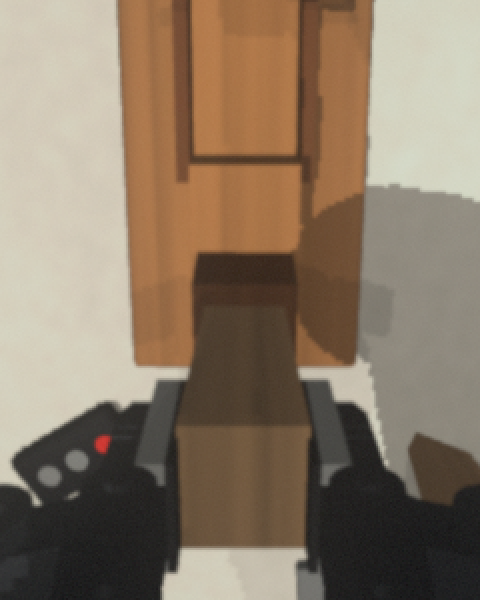

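View pics/s5.png

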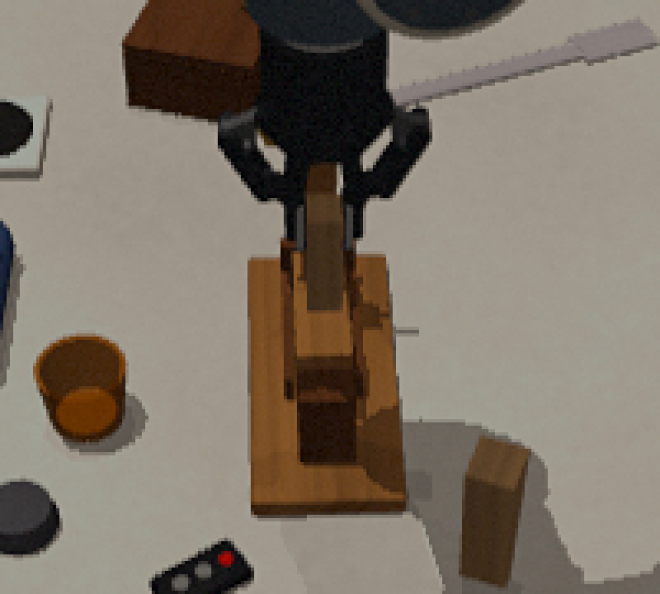

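>>> {"api": "step_arm", "payload": {
  "deltas": [0, 0, 15, 0, 0, 0, 255, 0, 0, 32, 0, 0, 0, 255, 0, 0, 44, 0, 0, 0, 255, 0, 0, 46, 0, 0, 0, 255, 0, 0, 46, 0, 0, 0, 255]
}}

```text
clock: 7.85
ee_pos: [0.5699, -0.0146, 0.1537]
tcp_rot: [0.718, -0.696, 0.001, -0.003]
wrist_force: [-0.0, 0.5, -0.9]
finger_gap: 0.0233
```

```bash
python3 - <<'E'
from h import *
np.set_printoptions(precision=4,suppress=True)
s=r.observe(); print(s['clock'],s['ee_pos'],s['wrist_force'],s['finger_gap'])
c=r.calibration('wrist'); im=r.camera('wrist'); cv2.imwrite('pics/w6.png',cv2.resize(im[200:350,250:400,::-1],None,fx=4,fy=4,interpolation=3)); np.save('pics/c6.npy',c,allow_pickle=True)
E
```

```text
7.85 [ 0.5699 -0.0146  0.1537] [-0.0404  0.5127 -0.8778] 0.02329190800304528
```

View pics/w6.png

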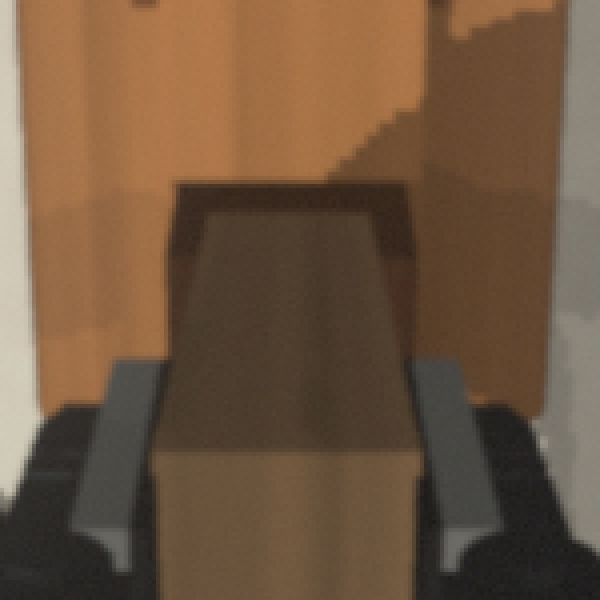

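```bash
python3 - <<'E'
from h import *
np.set_printoptions(precision=4,suppress=True)
c=np.load('pics/c6.npy',allow_pickle=True).item()
f=lambda a,b,z:onz(c,(250+a/4,200+b/4),z)
print('foot',f(176,183,.084),f(410,183,.084),'block',f(168,256,.084),f(415,256,.084))
print('tip',f(210,210,.0924),f(372,210,.0924))
E
```

```text
foot [ 0.5873 -0.02    0.084 ] [ 0.5509 -0.0211  0.084 ] block [ 0.5885 -0.0078  0.084 ] [ 0.5495 -0.009   0.084 ]
tip [ 0.5816 -0.0187  0.0924] [ 0.5572 -0.0194  0.0924]
```

>>> {"api": "step_arm", "payload": {
  "deltas": [0, 0, 10, 0, 0, 0, 255, 0, 0, 18, 0, 0, 0, 255, 0, 0, 23, 0, 0, 0, 255, 0, 0, 23, 0, 0, 0, 255]
}}

```text
clock: 8.4
ee_pos: [0.5699, -0.0146, 0.1305]
tcp_rot: [0.718, -0.696, 0.0, -0.002]
wrist_force: [-0.2, 0.2, 0.5]
finger_gap: 0.0227
```

>>> {"api": "step_arm", "payload": {
  "deltas": [0, 0, 1.5, 0, 0, 0, 255, 0, 0, 3, 0, 0, 0, 255, 0, 0, 3, 0, 0, 0, 255]
}}

```text
clock: 8.78
ee_pos: [0.5699, -0.0146, 0.1274]
tcp_rot: [0.718, -0.696, 0.0, -0.002]
wrist_force: [-0.2, 0.4, -1.1]
finger_gap: 0.0233
```

>>> {"api": "step_arm", "payload": {
  "deltas": [0, 0, 1, 0, 0, 0, 255, 0, 0, 2, 0, 0, 0, 255, 0, 0, 2, 0, 0, 0, 255]
}}

```text
clock: 9.15
ee_pos: [0.5698, -0.0146, 0.1253]
tcp_rot: [0.718, -0.696, 0.0, -0.002]
wrist_force: [-0.3, 0.6, -0.6]
finger_gap: 0.0233
```

>>> {"api": "step_arm", "payload": {
  "deltas": [0, 0, 1, 0, 0, 0, 255, 0, 0, 1, 0, 0, 0, 255]
}}

```text
clock: 9.4
ee_pos: [0.5697, -0.0146, 0.1242]
tcp_rot: [0.718, -0.696, 0.0, -0.002]
wrist_force: [-1.1, 0.2, -0.3]
finger_gap: 0.0234
```

>>> {"api": "step_arm", "payload": {
  "deltas": [0, 0, 1, 0, 0, 0, 255, 0, 0, 1, 0, 0, 0, 255]
}}

```text
clock: 9.65
ee_pos: [0.5697, -0.0146, 0.1231]
tcp_rot: [0.718, -0.696, 0.0, -0.002]
wrist_force: [-1.1, 0.3, -0.5]
finger_gap: 0.0231
```

>>> {"api": "step_arm", "payload": {
  "deltas": [0, 0, 1, 0, 0, 0, 255, 0, 0, 1, 0, 0, 0, 255]
}}

```text
clock: 9.9
ee_pos: [0.57, -0.0146, 0.1224]
tcp_rot: [0.718, -0.696, 0.0, -0.002]
wrist_force: [-0.4, -0.1, 1.4]
finger_gap: 0.0234
```

>>> {"api": "step_arm", "payload": {
  "deltas": [0, 0, 1, 0, 0, 0, 255, 0, 0, 1, 0, 0, 0, 255]
}}

```text
clock: 10.15
ee_pos: [0.5702, -0.0147, 0.1219]
tcp_rot: [0.718, -0.696, 0.001, -0.003]
wrist_force: [-0.4, -0.2, 4.7]
finger_gap: 0.0229
```

>>> {"api": "step_arm", "payload": {
  "deltas": [0, 0, 1, 0, 0, 0, 255, 0, 0, 1, 0, 0, 0, 255]
}}

```text
clock: 10.4
ee_pos: [0.5704, -0.0147, 0.1215]
tcp_rot: [0.718, -0.696, 0.001, -0.003]
wrist_force: [-1.5, -0.2, 6.6]
finger_gap: 0.0236
```

>>> {"api": "step_arm", "payload": {
  "deltas": [0, 0, 0, 0, 0, 0, 255, 0, 0, 0, 0, 0, 0, 150, 0, 0, 0, 0, 0, 0, 100, 0, 0, 0, 0, 0, 0, 100, 0, 0, 0, 0, 0, 0, 100]
}}

```text
clock: 11.02
ee_pos: [0.5704, -0.0147, 0.1214]
tcp_rot: [0.718, -0.696, 0.001, -0.003]
wrist_force: [0.2, 0.2, 1.2]
finger_gap: 0.052
```

```bash
python3 - <<'E'
from h import *
np.set_printoptions(precision=4,suppress=True)
s=r.observe(); print(s['clock'],s['ee_pos'],s['wrist_force'],s['finger_gap'])
c=r.calibration('wrist'); im=r.camera('wrist'); cv2.imwrite('pics/w7.png',im[:,:,::-1]); np.save('pics/c7.npy',c,allow_pickle=True)
E
```

```text
11.025 [ 0.5704 -0.0147  0.1214] [0.1971 0.1939 1.1959] 0.05195273745962195
```

View pics/w7.png

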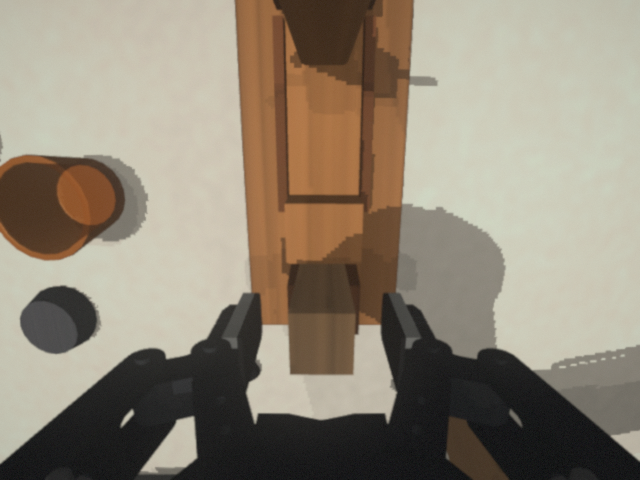

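>>> {"api": "step_arm", "payload": {
  "deltas": [0, 0, -10, 0, 0, 0, 100, 0, 0, -30, 0, 0, 0, 100, 0, 0, -50, 0, 0, 0, 100, 0.3, 0.6, -56, 0, 0, 0, 200, 0.3, 0.6, -56, 0, 0, 0, 255, 0.3, 0.6, -56, 0, 0, 0, 255, 0.3, 0.6, -56, 0, 0, 0, 255, 0.3, 0.6, -56, 0, 0, 0, 255]
}}

```text
clock: 12.08
ee_pos: [0.5693, -0.0152, 0.177]
tcp_rot: [0.718, -0.696, 0.001, -0.002]
wrist_force: [0.9, 0.1, 1.1]
finger_gap: 0.0002
```

```bash
python3 - <<'E'
from h import *
np.set_printoptions(precision=4,suppress=True)
s=r.observe(); print(s['clock'],s['ee_pos'],s['wrist_force'],s['finger_gap'])
c=r.calibration('wrist'); im=r.camera('wrist'); cv2.imwrite('pics/w8.png',im[:,:,::-1]); np.save('pics/c8.npy',c,allow_pickle=True)
im=r.camera('side'); cv2.imwrite('pics/s8.png',cv2.resize(im[120:300,230:430,::-1],None,fx=3.3,fy=3.3,interpolation=3))
goto(s['ee_pos'],np.deg2rad(-88.3))
E
```

```text
12.075 [ 0.5693 -0.0152  0.177 ] [0.8708 0.1205 1.085 ] 0.00020434536438755202
delta [0.  0.1 0.2] [-0.3   0.13  0.06]
```

View pics/w8.png

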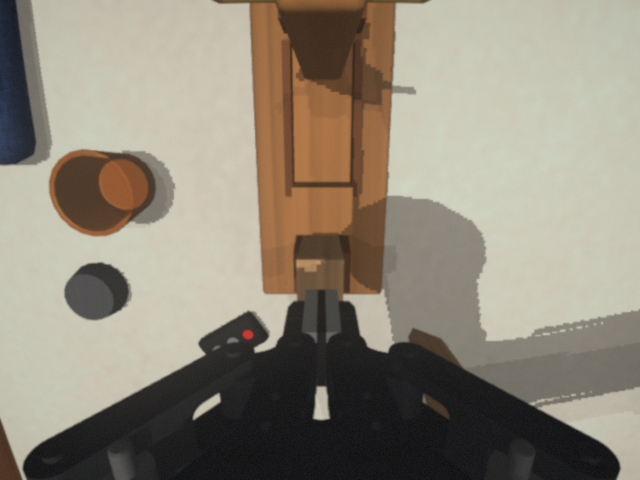

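View pics/s8.png

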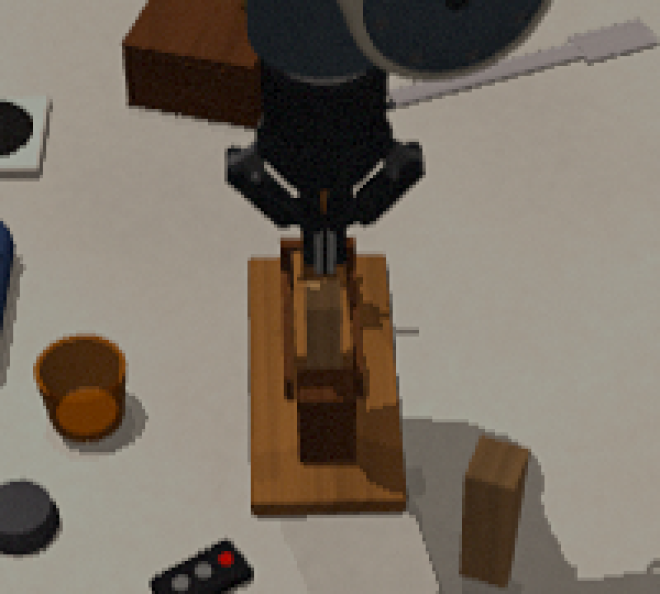

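>>> {"api": "step_arm", "payload": {
  "deltas": [0, 0, 10, 0, 0, 0, 255, 0, 0, 18, 0, 0, 0, 255, 0, 0, 23, 0, 0, 0, 255, 0, 0, 23, 0, 0, 0, 255]
}}

```text
clock: 12.68
ee_pos: [0.5692, -0.0152, 0.1535]
tcp_rot: [0.718, -0.696, 0.001, -0.002]
wrist_force: [0.9, 0.3, -0.4]
finger_gap: 0.0001
```

>>> {"api": "step_arm", "payload": {
  "deltas": [0, 0, 0.7, 0, 0, 0, 255, 0, 0, 1.5, 0, 0, 0, 255, 0, 0, 1.5, 0, 0, 0, 255]
}}

```text
clock: 13.05
ee_pos: [0.5693, -0.0152, 0.1522]
tcp_rot: [0.718, -0.696, 0.001, -0.002]
wrist_force: [-0.3, 0.1, 0.5]
finger_gap: -0.0001
```

>>> {"api": "step_arm", "payload": {
  "deltas": [0, 0, 0.5, 0, 0, 0, 255, 0, 0, 1, 0, 0, 0, 255, 0, 0, 1, 0, 0, 0, 255]
}}

```text
clock: 13.42
ee_pos: [0.5693, -0.0151, 0.1511]
tcp_rot: [0.718, -0.696, 0.001, -0.002]
wrist_force: [-0.1, 0.1, -0.1]
finger_gap: 0.0001
```

>>> {"api": "step_arm", "payload": {
  "deltas": [0, 0, 0.5, 0, 0, 0, 255, 0, 0, 1, 0, 0, 0, 255, 0, 0, 1, 0, 0, 0, 255]
}}

```text
clock: 13.8
ee_pos: [0.5693, -0.0151, 0.1503]
tcp_rot: [0.718, -0.696, 0.001, -0.002]
wrist_force: [-0.5, -0.2, 2.2]
finger_gap: 0.0001
```

>>> {"api": "step_arm", "payload": {
  "deltas": [0, 0, 0.5, 0, 0, 0, 255, 0, 0, 0.8, 0, 0, 0, 255, 0, 0, 0.8, 0, 0, 0, 255]
}}

```text
clock: 14.18
ee_pos: [0.5698, -0.0152, 0.1503]
tcp_rot: [0.718, -0.696, 0.001, -0.003]
wrist_force: [-0.9, 1.2, 5.3]
finger_gap: -0.0003
```

>>> {"api": "step_arm", "payload": {
  "deltas": [0, 0, 0.5, 0, 0, 0, 255, 0, 0, 0.8, 0, 0, 0, 255, 0, 0, 0.8, 0, 0, 0, 255]
}}

```text
clock: 14.55
ee_pos: [0.5702, -0.0152, 0.1502]
tcp_rot: [0.718, -0.696, 0.002, -0.003]
wrist_force: [-1.5, -0.0, 6.0]
finger_gap: 0.0
```

>>> {"api": "step_arm", "payload": {
  "deltas": [0, 0.2, 0.8, 0, 0, 0, 255, 0, 0.3, 1.2, 0, 0, 0, 255, 0, 0.3, 1.2, 0, 0, 0, 255]
}}

```text
clock: 14.92
ee_pos: [0.5706, -0.0152, 0.1501]
tcp_rot: [0.718, -0.696, 0.003, -0.004]
wrist_force: [-1.5, 0.4, 7.5]
finger_gap: -0.0
```

>>> {"api": "step_arm", "payload": {
  "deltas": [0, 0.2, 0.8, 0, 0, 0, 255, 0, 0.3, 1.2, 0, 0, 0, 255, 0, 0.3, 1.2, 0, 0, 0, 255]
}}

```text
clock: 15.3
ee_pos: [0.571, -0.0152, 0.15]
tcp_rot: [0.718, -0.696, 0.004, -0.005]
wrist_force: [-1.0, 0.7, 8.4]
finger_gap: 0.0002
```

```bash
python3 - <<'E'
from h import *
np.set_printoptions(precision=4,suppress=True)
s=r.observe(); print(s['clock'],s['ee_pos'],s['wrist_force'],s['tcp_rot'])
goto([.5695,-.015,.15],np.deg2rad(-88.3))
E
```

```text
15.3 [ 0.571  -0.0152  0.15  ] [-1.0435  0.7305  8.3844] [ 0.7182 -0.6958  0.0036 -0.0047]
delta [-0.3  1.5  0. ] [-0.68  0.08  0.12]
```

>>> {"api": "step_arm", "payload": {
  "deltas": [0, 0.5, 1, -0.3, 0, 0, 255, 0, 1, 1.8, -0.6, 0, 0, 255, 0, 1, 1.8, -0.6, 0, 0, 255]
}}

```text
clock: 15.68
ee_pos: [0.5711, -0.0153, 0.1497]
tcp_rot: [0.718, -0.696, 0.001, -0.002]
wrist_force: [-0.7, 1.9, 8.6]
finger_gap: 0.0
```

>>> {"api": "step_arm", "payload": {
  "deltas": [0, 0.5, 1, -0.3, 0, 0, 255, 0, 1, 2, -0.5, 0, 0, 255, 0, 1, 2, -0.5, 0, 0, 255]
}}

```text
clock: 16.05
ee_pos: [0.5713, -0.0153, 0.1495]
tcp_rot: [0.719, -0.695, -0.001, -0.0]
wrist_force: [-1.0, 1.3, 9.8]
finger_gap: -0.0002
```

>>> {"api": "step_arm", "payload": {
  "deltas": [0, 0.3, 1.5, 0, 0, 0, 255, 0, 0.5, 2.8, 0, 0, 0, 255, 0, 0.5, 2.8, 0, 0, 0, 255]
}}

```text
clock: 16.42
ee_pos: [0.5723, -0.0153, 0.1491]
tcp_rot: [0.719, -0.695, 0.001, -0.002]
wrist_force: [-2.1, 2.1, 12.2]
finger_gap: -0.0002
```

>>> {"api": "step_arm", "payload": {
  "deltas": [0, 0.3, 1.5, 0, 0, 0, 255, 0, 0.5, 3.2, 0, 0, 0, 255, 0, 0.5, 3.2, 0, 0, 0, 255]
}}

```text
clock: 16.8
ee_pos: [0.5734, -0.0154, 0.1486]
tcp_rot: [0.719, -0.695, 0.003, -0.003]
wrist_force: [-2.2, 2.0, 13.2]
finger_gap: 0.0004
```

>>> {"api": "step_arm", "payload": {
  "deltas": [0, 0, -2, 0, 0, 0, 255, 0, 0, -5, 0, 0, 0, 255, 0, 0, -5, 0, 0, 0, 255]
}}

```text
clock: 17.18
ee_pos: [0.5732, -0.0154, 0.1532]
tcp_rot: [0.719, -0.695, 0.003, -0.003]
wrist_force: [-1.0, 0.2, -0.2]
finger_gap: 0.0001
```

```bash
python3 - <<'E'
from h import *
np.set_printoptions(precision=4,suppress=True)
s=r.observe(); print(s['clock'],s['ee_pos'],s['wrist_force'],s['tcp_rot'])
c=r.calibration('wrist'); im=r.camera('wrist'); cv2.imwrite('pics/w9.png',cv2.resize(im[200:400,220:420,::-1],None,fx=3,fy=3,interpolation=3)); np.save('pics/c9.npy',c,allow_pickle=True)
goto([.5690,-.015,.1515],np.deg2rad(-88.3))
E
```

```text
17.175 [ 0.5732 -0.0154  0.1532] [-0.9579  0.1759 -0.2016] [ 0.719  -0.695   0.0029 -0.0031]
delta [-0.5  4.1  1.5] [-0.48  0.01  0.24]
```

View pics/w9.png

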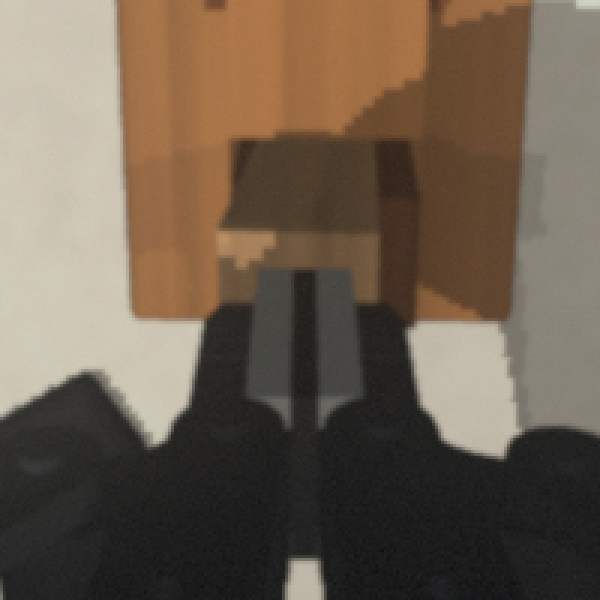

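```bash
python3 - <<'E'
from h import *
np.set_printoptions(precision=4,suppress=True)
c=np.load('pics/c9.npy',allow_pickle=True).item()
f=lambda a,b,z:onz(c,(220+a/3,200+b/3),z)
print(f(217,231,.149),f(380,231,.149)); print('tip/block',f(234,140,.084),f(415,200,.084))
E
```

```text
[ 0.5864 -0.0279  0.149 ] [ 0.5623 -0.0288  0.149 ]
tip/block [ 0.5884 -0.0205  0.084 ] [ 0.5501 -0.0085  0.084 ]
```

>>> {"api": "step_arm", "payload": {
  "deltas": [0, 0, 2, -0.5, 0, 0.2, 255, 0, 0, 4, -0.5, 0, 0.2, 255, 0, 0.8, 5.5, -0.5, 0, 0.2, 255, 0, 1.3, 6.5, -0.5, 0, 0.2, 255, 0, 1.3, 6.5, -0.5, 0, 0.2, 255]
}}

```text
clock: 17.85
ee_pos: [0.5731, -0.0155, 0.1487]
tcp_rot: [0.718, -0.696, 0.001, -0.001]
wrist_force: [-0.7, 1.3, 7.6]
finger_gap: 0.0001
```

>>> {"api": "step_arm", "payload": {
  "deltas": [0, 1, 2, 0, 0, 0, 255, 0, 1.8, 3.5, 0, 0, 0, 255, 0, 1.8, 3.5, 0, 0, 0, 255, 0, 1.8, 3.5, 0, 0, 0, 255]
}}

```text
clock: 18.35
ee_pos: [0.5733, -0.0155, 0.1486]
tcp_rot: [0.718, -0.696, 0.004, -0.003]
wrist_force: [-2.1, 0.9, 14.6]
finger_gap: -0.0001
```

>>> {"api": "step_arm", "payload": {
  "deltas": [0, 1.5, 2.5, -0.3, 0, 0, 255, 0, 2.6, 4, -0.5, 0, 0, 255, 0, 2.6, 4, -0.5, 0, 0, 255, 0, 2.6, 4, -0.5, 0, 0, 255]
}}

```text
clock: 18.85
ee_pos: [0.5732, -0.0156, 0.1485]
tcp_rot: [0.719, -0.695, 0.004, -0.003]
wrist_force: [-1.5, 2.6, 15.2]
finger_gap: -0.0002
```

>>> {"api": "step_arm", "payload": {
  "deltas": [0, 1.5, 2.5, -0.3, 0, 0, 255, 0, 2.8, 4.6, -0.5, 0, 0, 255, 0, 2.8, 4.6, -0.5, 0, 0, 255, 0, 2.8, 4.6, -0.5, 0, 0, 255]
}}

```text
clock: 19.35
ee_pos: [0.5732, -0.0156, 0.1481]
tcp_rot: [0.719, -0.695, 0.004, -0.003]
wrist_force: [-0.7, 2.3, 15.6]
finger_gap: -0.0003
```

```bash
python3 - <<'E'
from h import *
np.set_printoptions(precision=4,suppress=True)
for i in range(6):
    r.camera('side'); s=r.observe(); print(s['clock'],s['ee_pos'],s['wrist_force'])
E
```

```text
19.4 [ 0.5732 -0.0156  0.1481] [-2.1079  1.7203 15.587 ]
19.45 [ 0.5732 -0.0156  0.1481] [-1.16    2.0765 15.831 ]
19.5 [ 0.5732 -0.0156  0.1481] [-1.7971  1.7656 15.388 ]
19.55 [ 0.5733 -0.0156  0.148 ] [-0.8476  2.1399 15.882 ]
19.6 [ 0.5733 -0.0156  0.1481] [-1.9248  0.5504 17.1157]
19.65 [ 0.5732 -0.0156  0.1481] [-1.558   1.8002 15.0009]
```

>>> {"api": "step_arm", "payload": {
  "deltas": [0, 2, 3.5, -0.2, 0, 0, 255, 0, 3.1, 5.2, -0.3, 0, 0, 255, 0, 3.1, 5.2, -0.3, 0, 0, 255, 0, 3.1, 5.2, -0.3, 0, 0, 255]
}}

```text
clock: 20.15
ee_pos: [0.5734, -0.0156, 0.1478]
tcp_rot: [0.72, -0.694, 0.006, -0.004]
wrist_force: [-2.1, 2.3, 19.4]
finger_gap: 0.0001
```

```bash
python3 - <<'E'
from h import *
np.set_printoptions(precision=4,suppress=True)
for i in range(5):
    r.camera('side'); s=r.observe(); print(s['clock'],s['ee_pos'],s['wrist_force'])
E
```

```text
20.2 [ 0.5734 -0.0157  0.1478] [-2.7591  1.5458 18.3383]
20.25 [ 0.5734 -0.0157  0.1478] [-1.7717  1.3293 19.1578]
20.3 [ 0.5734 -0.0156  0.1478] [-2.9057  2.4586 19.0497]
20.35 [ 0.5734 -0.0156  0.1478] [-1.8918  1.8363 18.5848]
20.4 [ 0.5734 -0.0156  0.1478] [-2.4753  2.3573 18.5015]
```

>>> {"api": "step_arm", "payload": {
  "deltas": [0, 0, -3, 0, 0, 0, 255, 0, 0, -15, 0, 0, 0, 255, 0, 0, -45, 0, 0, 0, 255, 0, 0, -80, 0, 0, 0, 255, -20, 0, -95, 0, 0, 0, 255, -50, 0, -95, 0, 0, 0, 255, -60, 0, -95, 0, 0, 0, 255, -60, 0, -95, 0, 0, 0, 255]
}}

```text
clock: 21.4
ee_pos: [0.5696, 0.0453, 0.2419]
tcp_rot: [0.72, -0.694, 0.005, -0.003]
wrist_force: [-0.8, -0.2, 1.5]
finger_gap: -0.0005
```

```bash
python3 - <<'E'
from h import *
np.set_printoptions(precision=4,suppress=True)
s=r.observe(); print(s['clock'],s['ee_pos'],s['wrist_force'],s['tcp_rot'])
c=r.calibration('wrist'); im=r.camera('wrist'); cv2.imwrite('pics/w10.png',im[:,:,::-1]); np.save('pics/c10.npy',c,allow_pickle=True)
im=r.camera('side'); cv2.imwrite('pics/s10.png',cv2.resize(im[120:300,230:430,::-1],None,fx=3.3,fy=3.3,interpolation=3))
E
```

```text
21.4 [0.5696 0.0453 0.2419] [-0.7596 -0.219   1.5367] [ 0.7201 -0.6939  0.0051 -0.0034]
```

View pics/w10.png

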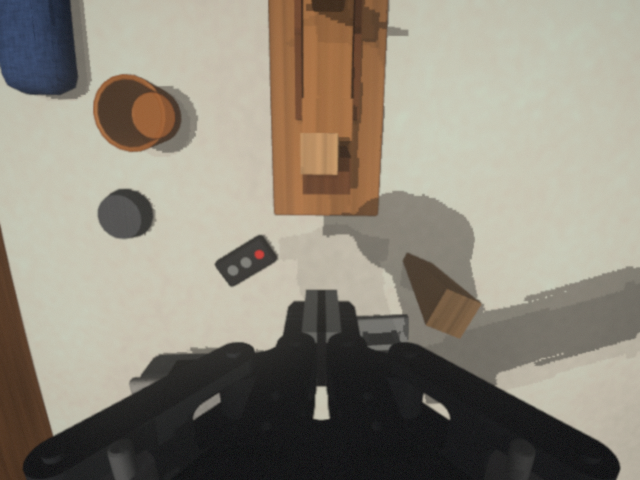

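View pics/s10.png

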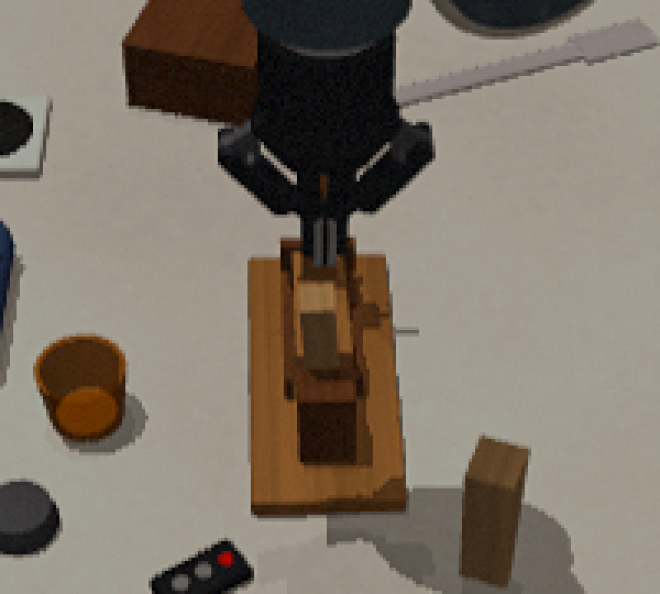

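```bash
python3 - <<'E'
from h import *
np.set_printoptions(precision=4,suppress=True)
im=cv2.imread('pics/w10.png')[120:210,280:370]; cv2.imwrite('pics/w10c.png',cv2.resize(im,None,fx=6,fy=6,interpolation=3))
E
```

```text
(no output)
```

View pics/w10c.png

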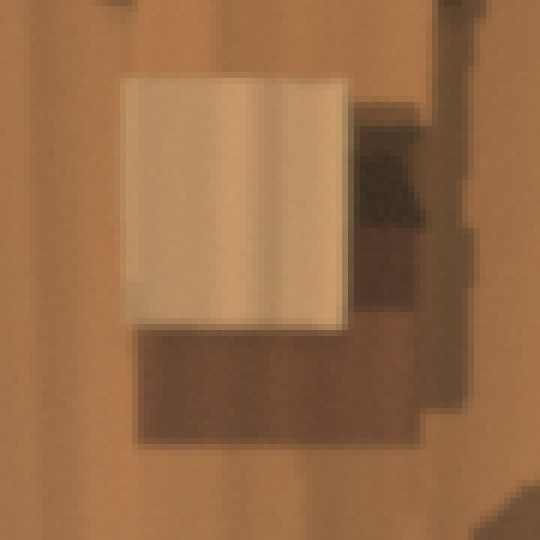

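```bash
python3 - <<'E'
from h import *
np.set_printoptions(precision=4,suppress=True)
c=np.load('pics/c10.npy',allow_pickle=True).item()
f=lambda a,b,z:onz(c,(280+a/6,120+b/6),z)
P=np.array([f(125,80,.1477),f(350,80,.1477),f(125,326,.1477),f(350,326,.1477)]);print(P,P.mean(0))
B=np.array([f(137,442,.084),f(419,442,.084)]);print(B,B.mean(0))
d=P[0]-P[1];print(np.degrees(np.arctan2(d[1],d[0])))
print('foot',f(415,104,.084),'block',f(415,228,.084))
E
```

```text
[[ 0.5863 -0.0276  0.1477]
 [ 0.5625 -0.0285  0.1477]
 [ 0.5858 -0.0017  0.1477]
 [ 0.5612 -0.0026  0.1477]] [ 0.574  -0.0151  0.1477]
[[0.5879 0.0222 0.084 ]
 [0.5483 0.0206 0.084 ]] [0.5681 0.0214 0.084 ]
2.0832228790337717
foot [ 0.5515 -0.0252  0.084 ] block [ 0.5506 -0.0088  0.084 ]
```

```bash
python3 - <<'E'
from h import *
r.finish_job(); print(r.observe()['clock'])
E
```

```text
the job is handed in; nothing more can be done
the job is handed in; nothing more can be done
```

The small wedge is driven into the gap and standing there free, and I handed the job in at about 21.5 s. No verdict came back.

**What I did:** I took the wedge from the grey holder, lowered it tip down into the gap until it just touched, about 23 mm deep, and let go. I then closed the fingers and pressed the butt down in stages to 18.3–19.4 N, averaging about 18.8 N.

**Last checks:**
- **Tightness:** the wedge sank about 2.5 mm after first touching both walls. By the given 5 N per mm that leaves roughly 12 N between wedge and foot, but I could not measure it directly.
- **Position:** it stands upright and lined up with the gap to about 0.4°. The gripper is raised and touching nothing. The things near the stand that I could see had not moved.
- **Off-centre:** during the first taps the fingers dragged the wedge about 4–5 mm along the gap (+x). It ended about 5 mm off-centre, still fully between the walls with 2–3 mm to spare. I countered the drag in the later pushes and left the wedge there, since it was locked.
- **Loose setting:** I pressed up to 6.6 N while setting the wedge in, so it was lightly seated when I let go. That is well below the push that locks it.

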